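# Count up to four tied bundles on the green tally counter

## Task

Four bundles of split cane now lie tied at the end of the bench, so bring the green tally counter up to four: push the top of its thumbwheel away from the robot, ridge by ridge, until the face with four dots is squarely on top, in line with the blue pointers. Leave the wheels of the red and yellow counters as they are.

Things in the scene. Friction and masses are not known exactly. Their poses are not given: they have to be found in the camera images.
- green_wheel (a joint): turn of the green counter's wheel, rad: 0 = one-dot face on top, 1.047 (60 deg) more per dot, four dots 3.142 (stops -0.15, 5.4). Grows as the wheel's top is pushed away from the robot (to +x of green_axle). May start between numbers. No spring or clicks: it turns stiffly (4 N at a ridge) and stays where left. With a number squarely on top, ridges lie 30 deg before and behind the top.
- green_axle (a point): centre of the green wheel, 75 mm above the bench; y along the axle, z up, x level, away from the robot. White drum, radius 40, width 62 mm, dots 1 to 6 on its faces; between faces six green ridges 8 mm thick, 62 long, out to 66 mm from the axle. Counter fixed to the bench: foot 160 x 100 mm, green cheeks 90 mm over their outsides, blue pointers on them to 39 mm above the axle.
- red_rim (a point): point on the red counter's wheel, 42 mm from its axle, above its one-dot face; moves if that wheel turns. Same counter as the green one but for the red ridges and cheeks. The three stand side by side in any order, each turned up to 20 deg on the bench.
- yellow_rim (a point): point on the yellow counter's wheel, 42 mm from its axle, above its one-dot face; moves if that wheel turns. Same counter as the green one but for the yellow ridges and cheeks.
Not all that is in view belongs to the job. What is shaped like the part that bears green_wheel but pink or turquoise is not meant.

How it is judged:
By the outcome, as a careful person would: the job done as asked, in the order asked, and still so for the second after the job is handed in, with the robot touching nothing.
It also fails if it takes over 45 s, if anything falls off the work surface, if the arm or the gripper's body presses on something with over 40 N, if the wrist force passes 120 N, or if a joint passes its speed limit or range.

## Robot

A 6-joint arm with a two-finger parallel gripper is mounted at the origin on the work surface. World frame = base frame: x ahead of the robot, y to its left, z up, the work surface at z = 0. Lengths are in m, angles in rad, forces in N, time in s.
With the tool pointing down it reaches from about 0.35 to 0.775 m from the base axis. Payload 7.3 kg.
Tool frame: the origin (TCP) lies on the centre line of the jaws, within the pads' length; the fingertips stand 17 mm ahead of it and the grasp point (between the pads) lies 2 mm behind it (robot.tip_extent is the distance from the TCP to the fingertips, in m); z points along the fingers, y is the line along which they close (so a half turn about z gives the same grasp; the last joint's range is limited). The gripper opens to 92 mm and grips with 3 to 60 N. Pads are 19 mm wide; open, the fingers measure 130 mm over their backs; the gripper's body (75 mm by 190 mm) begins 47 mm behind the grasp point.
Start: joints at [-1.294, 0.342, 1.524, -0, 1.275, -0.146], TCP at [0.215, -0.479, 0.244] pointing down, gripper open.
Joint ranges: [-2.53, 2.53], [-0.77, 2.02], [0.04, 2.7], [-1, 4.14], [0.28, 2.66], [-3.11, 3.11]. Speed limits (rad/s): [2.57, 2.57, 3.14, 3.14, 3.14, 3.14].

## Interface

Orientations are given as [roll, pitch, yaw] about the fixed x, y, z axes, in that order (R = Rz(yaw) Ry(pitch) Rx(roll)).
In Python, from cell import robot gives the robot as it stands.
- The arm moves only by the tool step_arm, never from a script. Its argument "motion" is a list of rows, each a list of 2 entries, a list of its own where there are three numbers: the shift along the tool's x, y, z in units of 60 mm (1.0 is 60 mm), then the turn about the tool's z in rad. In form: [[[x, y, z], spin], ...]. A call has 1 to 10 rows; each row is the pose to reach, as a shift and turn from the pose commanded when the call began, along the tool's axes at that moment; what a row does not reach only later rows make up. A row lasts 1/8 s, in which the tool goes at most 62.5 mm and 10.7 degrees, less where a joint would pass 70% of its speed; a pose out of reach is approached as far as the arm can. A call with a gripper value outside its range is refused whole. "hand" is the closure in counts, from 0 (fully open) to 255 (shut), set as the call begins (left out, the last holds). The fingers move at their own pace and stop on an object; "squeeze" is the grip in N (left out, the last holds). Time passes only in rows, so rows that repeat a pose let the fingers close. It gives the time, the measured TCP pose, the force, the opening and the grip force at its end, in the units of the state.
- robot.observe(): the state, without advancing time (a new reading comes with each control period).
- robot.read_camera(name): name is "side" or "top"; returns a dict with "pixels" (420x560x3 uint8, red, green, blue), "intrinsics" (3x3 intrinsics, pixels), "xyz" and "rotation" of the camera in the world. Camera axes: x right, y up, looking along -z (the intrinsics and any distortion apply to the point x, -y, -z); pixel columns grow to the right and rows downward; lengths in m; the calibration is good to about 2 mm. A picture is of the moment at which its call begins. There is no depth.
- robot.hand_in(): hands the job in; it is judged then, once.
The state is a dict: "time": time; "qpos": joint angles; "qvel": joint speeds; "joint_efforts": joint torques, N m; "tool_pos": TCP position; "tool_rot": TCP orientation; "contact_force": force on the tool from outside, world axes, zero at the start; "torque": the same for the moment, N m; "opening": finger opening in m; "grip_force": force on a finger pad.
Only numpy, scipy, OpenCV 4.12 (cv2) and the standard library are available. Lean on these libraries where they do the work, as an engineer would, in place of code of your own. Each camera call takes 0.05 s, during which the arm holds its last target. There are 200 camera calls.

## Working session

There is one attempt and no reset: what is moved stays moved. The work goes in short steps, Python scripts to look and compute and a tool call to move; the robot and the scene stay as the last step left them, time stands still between calls to the robot, and variables do not carry over. Pictures are saved under pics/ and viewed, at most 10 in all, crops included, and the job is handed in when it is done.

Besides the shell and the picture viewer there is one more tool, called after "Call:" in YAML: its name, and indented under it one key for each argument. step_arm: Moves the arm, as the interface text tells. Its arguments: {"type":"object","properties":{"motion":{"type":"array"},"hand":{"type":"number"},"squeeze":{"type":"number"}},"required":["motion"]}

```bash
mkdir -p pics
python3 - <<'E'
from cell import robot
import cv2, numpy as np
for n in("top","side"):
    c=robot.read_camera(n); cv2.imwrite(f"pics/{n}0.png",c["pixels"][:,:,::-1]); np.savez(f"{n}0.npz",**c)
    print(n,c["intrinsics"],c["xyz"],c["rotation"],c.keys())
print(robot.observe())
E
```

```text
top [[385.97170014   0.         273.03573209]
 [  0.         385.97170014 202.4780716 ]
 [  0.           0.           1.        ]] [ 0.2939129  -0.00147109  0.99073272] [ 0.20327891  0.00365266 -1.50392309] dict_keys(['pixels', 'intrinsics', 'xyz', 'rotation'])
side [[456.84797069   0.         272.26818674]
 [  0.         456.84797069 213.40407093]
 [  0.           0.           1.        ]] [0.36800049 0.70401689 0.65226726] [ 0.91964458  0.0073128  -3.02872538] dict_keys(['pixels', 'intrinsics', 'xyz', 'rotation'])
{'time': 0.1, 'qpos': array([-1.29399022e+00,  3.42634073e-01,  1.52493477e+00, -7.70066441e-06,
        1.27540595e+00, -1.45982381e-01]), 'qvel': array([ 1.05447802e-03, -3.58372894e-05, -2.81496770e-03,  1.85442198e-03,
       -1.07910075e-04,  2.14092848e-03]), 'joint_efforts': array([ 1.65676120e-03, -4.32006490e+01, -2.44692779e+01,  7.19185523e-02,
        5.25902468e-02, -6.14501892e-05]), 'tool_pos': array([ 0.2153405 , -0.47842186,  0.24311966]), 'tool_rot': array([-3.14022415e+00, -1.93765829e-04,  4.22790601e-01]), 'contact_force': array([-0.27522292,  0.16599782,  1.03962202]), 'torque': array([-0.04917003, -0.03429481,  0.02780632]), 'grip_force': 0.0, 'opening': 0.09173117308823814}
```

View pics/top0.png

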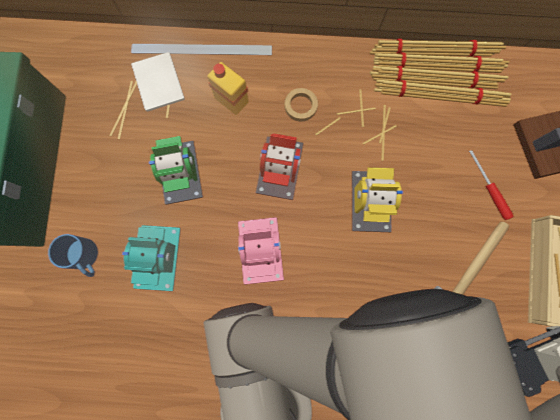

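View pics/side0.png

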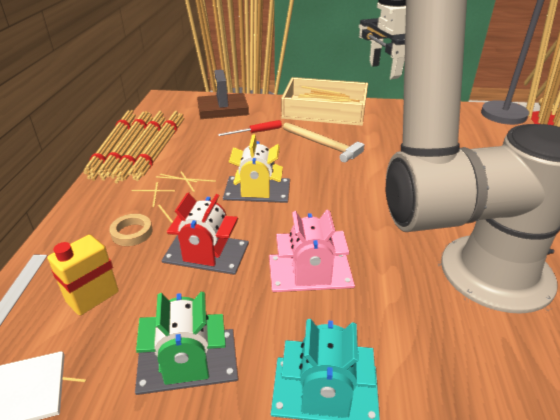

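The top view shows the green counter at about (173,168), red at (280,160) and yellow at (378,195). The side view shows green at about (182,340). I'll zoom in on green and set up the ray helpers.

```bash
cat > h.py <<'E'
import numpy as np, cv2
from scipy.spatial.transform import Rotation as R
from scipy.optimize import least_squares
def ray(c,u,v):
    K=c["intrinsics"]; d=np.array([(u-K[0,2])/K[0,0],-(v-K[1,2])/K[1,1],-1.])
    return np.array(c["xyz"]), R.from_euler("xyz",c["rotation"]).as_matrix()@d
def onz(c,u,v,z):
    o,d=ray(c,u,v); return o+d*(z-o[2])/d[2]
def proj(c,p):
    K=c["intrinsics"]; q=R.from_euler("xyz",c["rotation"]).as_matrix().T@(np.array(p)-c["xyz"])
    return np.array([K[0,0]*q[0]/-q[2]+K[0,2],K[1,1]*-q[1]/-q[2]+K[1,2]])
def two(c1,a,c2,b):
    o,d=ray(c1,*a); p,e=ray(c2,*b); s=np.linalg.lstsq(np.c_[d,-e],p-o,rcond=None)[0]
    A,B=o+s[0]*d,p+s[1]*e; return (A+B)/2,np.linalg.norm(A-B)
E
python3 - <<'E'
from h import *
t=np.load("top0.npz"); s=np.load("side0.npz")
a=cv2.resize(t["pixels"][130:210,140:210],None,fx=6,fy=6,interpolation=cv2.INTER_CUBIC)
b=cv2.resize(s["pixels"][285:395,130:245],None,fx=5,fy=5,interpolation=cv2.INTER_CUBIC)[:480,:]
print(a.shape,b.shape)
h=max(a.shape[0],b.shape[0]); a=cv2.copyMakeBorder(a,0,h-a.shape[0],0,0,cv2.BORDER_CONSTANT); b=cv2.copyMakeBorder(b,0,h-b.shape[0],0,0,cv2.BORDER_CONSTANT)
im=np.hstack([a,b]); im=im[:,:,::-1]; f=780/im.shape[1]
cv2.imwrite("pics/z0.png",cv2.resize(im,None,fx=f,fy=f)); print(f)
print(onz(t,172,168,.075))
E
```

```text
(480, 420, 3) (480, 575, 3)
0.7839195979899497
[0.55230226 0.26933881 0.075     ]
```

View pics/z0.png

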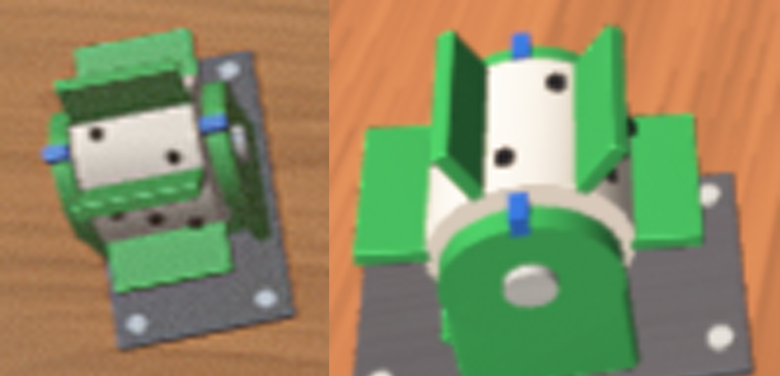

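Run:
```python
from h import *
t=np.load("top0.npz"); s=np.load("side0.npz")
T=lambda u,v:(u/4.7035+140,v/4.7035+130)
S=lambda u,v:((u-329)/3.9196+130,v/3.9196+285)
def p(n,a,b):
    q,e=two(t,T(*a),s,S(*b)); print(n,(q*1000).round(1),round(e*1000,1)); return q
L=p("ptrL",(54,151),(519,197)); Rr=p("ptrR",(214,121),(522,36))
ax=(L-Rr); yaw=np.arctan2(ax[1],ax[0])-np.pi/2; print("yaw ptr",np.degrees(yaw))
for z in(0,.01):
    b=[onz(t,*T(*x),z) for x in((229,70),(265,299),(137,324))]
    c=(b[0]+b[2])/2; d=b[0]-b[1]; e=b[2]-b[1]; print("foot",c.round(4),np.degrees(np.arctan2(d[1],d[0])),np.degrees(np.arctan2(-e[0],e[1])),np.linalg.norm(d),np.linalg.norm(e))
C=(L+Rr)/2; C[2]=.075
for n,a,b in(("awayL",(75,50),(357,258)),("awayR",(192,33),(367,128)),("robL",(118,288),(702,243)),("robR",(231,268),(694,117)),
 ("upAwayR",(183,72),(443,33)),("upAwayL",(57,82),(437,157)),("upRobL",(76,214),(580,190)),("upRobR",(201,190),(613,30))):
    q=p(n,a,b)-C; x=q[0]*np.cos(yaw)+q[1]*np.sin(yaw); print("   r",round(np.hypot(x,q[2])*1000,1),"ang from top toward +x",round(np.degrees(np.arctan2(x,q[2])),1))
```

```text
ptrL [552.  307.1 117.2] 0.6
ptrR [573.2 228.9 115.9] 0.3
yaw ptr 15.150489579226829
foot [0.5651 0.2716 0.    ] 14.78099901538705 15.196703963946142 0.13770304721491824 0.07243052129932841
foot [0.5623 0.2688 0.01  ] 14.780999015387042 15.196703963946202 0.1363131360514987 0.07169944096260125
awayL [617.6 315.4  82.6] 0.5
   r 66.0 ang from top toward +x 83.4
awayR [633.2 255.   82.6] 3.2
   r 65.2 ang from top toward +x 83.3
robL [493.8 282.1  65.1] 1.8
   r 63.5 ang from top toward +x -99.0
robR [508.1 223.3  68.6] 0.9
   r 64.6 ang from top toward +x -95.7
upAwayR [596.  243.9 130.3] 5.8
   r 61.1 ang from top toward +x 25.2
upAwayL [582.  304.5 133. ] 1.2
   r 64.6 ang from top toward +x 26.1
upRobL [527.8 295.6 108. ] 11.1
   r 42.2 ang from top toward +x -38.5
upRobR [534.7 229.1 124.1] 0.7
   r 61.5 ang from top toward +x -37.1
```

Axle centre is about (0.5625, 0.268) and the yaw is 15.1°. The two-dot face is on top, with the wheel about 6.5° short of square, so it needs about +126°. I'll close the jaws and go to behind the wheel, staying above it.

Call:
step_arm:
  motion:
    - [[5.4,-4.5,0],0]
    - [[5.4,-4.5,0],0]
    - [[5.4,-4.5,0],0]
    - [[5.4,-4.5,0],0.1]
    - [[5.4,-4.5,0],0.16]
    - [[9.24,-9.17,0],0.16]
    - [[9.24,-9.17,0],0.16]
    - [[9.24,-9.17,0],0.16]
    - [[9.24,-9.17,0],0.16]
    - [[9.24,-9.17,0],0.16]
  hand: 255
  squeeze: 20

```text
time: 1.35
tool_pos: [0.4474, 0.102, 0.2436]
tool_rot: [3.141, 0.0, 0.263]
contact_force: [1.0, -1.3, 0.2]
opening: 0.001
grip_force: 0.0
```

Call:
step_arm:
  motion:
    - [[1.4,-2.17,0],0]
    - [[1.4,-2.17,0],0]
    - [[1.4,-2.17,0],0]
    - [[1.4,-2.17,0],0]
    - [[1.4,-2.17,0],0]

```text
time: 1.98
tool_pos: [0.4941, 0.2468, 0.2432]
tool_rot: [3.141, 0.001, 0.263]
contact_force: [0.3, 0.2, -0.3]
opening: 0.0006
grip_force: 0.0
```

```bash
cat > st.py <<'E'
from cell import robot
from h import *
C=np.array([.5626,.268,.075]); Y=np.radians(15.1)
def st():
    o=robot.observe(); d=o["tool_pos"]-C
    print("t",o["time"],"green frame TCP mm x,y,z(tip above axle):",(1000*np.array([d[0]*np.cos(Y)+d[1]*np.sin(Y),-d[0]*np.sin(Y)+d[1]*np.cos(Y),d[2]-.017])).round(1),o["tool_rot"].round(4),o["contact_force"].round(1))
def pic(n,crops):
    ims=[]
    for k,(r0,r1,c0,c1,f) in crops.items():
        c=robot.read_camera(k); np.savez(f"{k}_{n}.npz",**c)
        a=cv2.resize(c["pixels"][r0:r1,c0:c1,::-1],None,fx=f,fy=f,interpolation=cv2.INTER_CUBIC); ims.append(a)
    h=max(a.shape[0] for a in ims)
    cv2.imwrite(f"pics/{n}.png",np.hstack([cv2.copyMakeBorder(a,0,h-a.shape[0],0,0,cv2.BORDER_CONSTANT) for a in ims]))
if __name__=="__main__": st()
E
python3 st.py
```

```text
t 1.975 green frame TCP mm x,y,z(tip above axle): [-71.7  -2.6 151.2] [3.1411e+00 1.4000e-03 2.6280e-01] [ 0.3  0.2 -0.3]
```

Call:
step_arm:
  motion:
    - [[0,-0.04,0.9],0]
    - [[0,-0.04,1.5],0]
    - [[0,-0.04,1.77],0]
    - [[0,-0.04,1.77],0]

```text
time: 2.48
tool_pos: [0.4932, 0.2482, 0.1366]
tool_rot: [3.141, 0.003, 0.261]
contact_force: [-0.4, 0.2, 0.4]
opening: 0.0005
grip_force: 0.0
```

Run:
```python
from st import *
st(); pic("d1",{"top":(120,220,130,230,4),"side":(240,400,120,270,2.6)})
```

```text
t 2.475 green frame TCP mm x,y,z(tip above axle): [-72.2  -1.   44.6] [3.1411e+00 3.0000e-03 2.6110e-01] [-0.4  0.2  0.4]
```

View pics/d1.png

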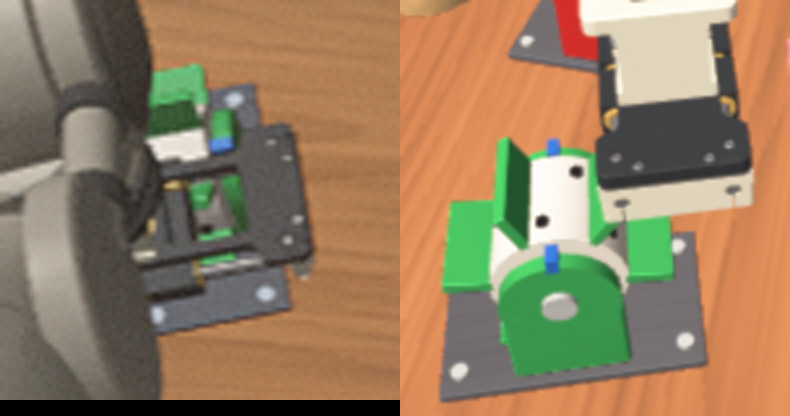

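Run:
```python
from st import *
s=np.load("side_d1.npz")
for g in [(-72,0,45),(-72,18,45),(-62,18,45),(-72,18,111),(-72,95,111),(-35,95,111),(-109,95,111)]:
    w=C+np.array([g[0]*np.cos(Y)-g[1]*np.sin(Y),g[0]*np.sin(Y)+g[1]*np.cos(Y),g[2]])/1000
    u,v=proj(s,w); print(g,(400+(u-120)*2.6).round(),((v-240)*2.6).round())
```

```text
(-72, 0, 45) 677.0 173.0
(-72, 18, 45) 680.0 197.0
(-62, 18, 45) 662.0 199.0
(-72, 18, 111) 672.0 116.0
(-72, 95, 111) 682.0 230.0
(-35, 95, 111) 606.0 239.0
(-109, 95, 111) 758.0 220.0
```

The side view shows only the gripper body's end, at (675,180). It is well above the ridges and the fingers are hidden behind it. The green ridge at (605,190) is just ahead of the fingertips. First push:

Call:
step_arm:
  motion:
    - [[0.2,0,0],0]
    - [[0.4,0,0],0]
    - [[0.55,0,0],0]
    - [[0.7,0,0],0]
    - [[0.85,0,0],0]
    - [[1.0,0,0],0]
    - [[1.15,0,0],0]
    - [[1.3,0,0],0]
    - [[1.39,0,0],0]
    - [[1.39,0,0],0]

```text
time: 3.82
tool_pos: [0.5742, 0.2713, 0.1365]
tool_rot: [3.141, 0.003, 0.263]
contact_force: [-3.6, -1.5, -0.3]
opening: 0.0001
grip_force: 1.5
```

Run:
```python
from st import *
st(); pic("d2",{"side":(240,400,100,260,3.6)})
```

```text
t 3.825 green frame TCP mm x,y,z(tip above axle): [12.   0.2 44.5] [3.1413e+00 2.6000e-03 2.6280e-01] [-3.6 -1.5 -0.3]
```

View pics/d2.png

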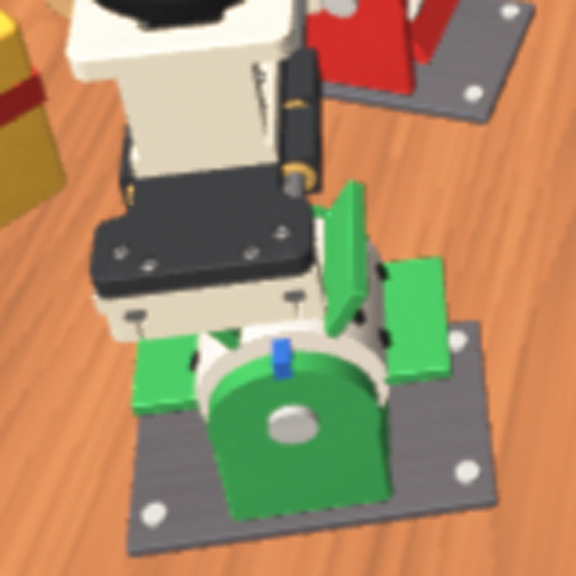

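The wheel turned about 65°. Its side ridges are at about (170,370) and (420,320), and the next ridge to push is at (345,255). Now back off, lift, return and descend behind it.

Call:
step_arm:
  motion:
    - [[-0.12,0,0],0]
    - [[-0.12,0,-0.3],0]
    - [[-0.12,0,-0.6],0]
    - [[-0.12,0,-0.6],0]
    - [[-0.8,0,-0.6],0]
    - [[-1.25,0,-0.6],0]
    - [[-1.25,0,-0.6],0]
    - [[-1.25,0,-0.3],0]
    - [[-1.25,0,0],0]
    - [[-1.25,0,0],0]

```text
time: 5.12
tool_pos: [0.5021, 0.2518, 0.136]
tool_rot: [3.141, 0.002, 0.263]
contact_force: [0.3, 0.9, -0.1]
opening: 0.0002
grip_force: 0.0
```

Call:
step_arm:
  motion:
    - [[0.15,0,0],0]
    - [[0.3,0,0],0]
    - [[0.45,0,0],0]
    - [[0.6,0,0],0]
    - [[0.75,0,0],0]
    - [[0.9,0,0],0]
    - [[1.05,0,0],0]
    - [[1.17,0,0],0]
    - [[1.2,0,0],0]
    - [[1.2,0,0],0]

```text
time: 6.38
tool_pos: [0.571, 0.2705, 0.1366]
tool_rot: [3.141, 0.003, 0.263]
contact_force: [-4.3, -1.2, -0.8]
opening: 0.0003
grip_force: 1.8
```

```bash
python3 st.py
```

```text
t 6.375 green frame TCP mm x,y,z(tip above axle): [ 8.7  0.2 44.6] [3.1414 0.0032 0.2629] [-4.3 -1.2 -0.8]
```

Now clear the view to check.

Call:
step_arm:
  motion:
    - [[-0.1,0,0],0]
    - [[-0.1,0,-0.4],0]
    - [[-0.1,0,-1.0],0]
    - [[-0.1,0,-1.7],0]
    - [[-1.4,2.4,-1.7],0]
    - [[-1.4,2.4,-1.7],0]
    - [[-1.4,4,-1.7],0]
    - [[-1.4,4,-1.7],0]
    - [[-1.4,4,-1.7],0]

```text
time: 7.5
tool_pos: [0.5538, 0.0131, 0.2403]
tool_rot: [3.14, -0.003, 0.257]
contact_force: [0.5, -0.4, 0.6]
opening: 0.0005
grip_force: 0.0
```

Run:
```python
from st import *
st(); pic("d3",{"top":(130,210,140,210,5),"side":(285,395,130,245,4)})
```

```text
t 7.5 green frame TCP mm x,y,z(tip above axle): [ -74.9 -243.8  148.3] [ 3.1395e+00 -2.7000e-03  2.5740e-01] [ 0.5 -0.4  0.6]
```

View pics/d3.png

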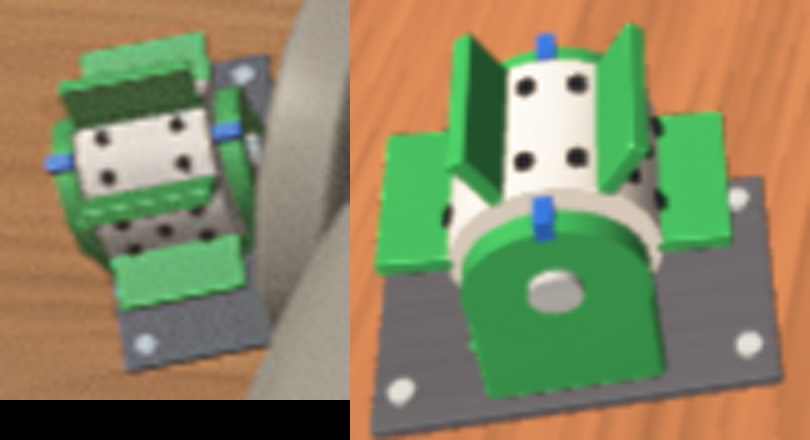

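Four dots are on top, in the side view at (525,86), (577,83), (524,160) and (577,157). I'll measure the remaining angle.

Run:
```python
from st import *
t=np.load("top_d3.npz"); s=np.load("side_d3.npz")
T=lambda u,v:(u/5+139.9,v/5+129.9)
S=lambda u,v:((u-350)/4+129.9,v/4+284.9)
def g(a,b):
    q,e=two(t,T(*a),s,S(*b)); return q,e
L,_=g((59,162),(543,201)); Rr,_=g((227,130),(546,37)); print(L,Rr)
C2=(L+Rr)/2; C2[2]=.075; ax=L-Rr; yaw=np.arctan2(-ax[0],ax[1]); print("C",C2,np.degrees(yaw))
for cc,yy in((C2,yaw),(C,Y)):
  for n,a,b in(("dotAL",(102,138),(524,160)),("dotAR",(178,125),(525,86)),("dotBL",(108,177),(577,157)),("dotBR",(184,163),(577,83)),
   ("awayL",(84,56),(378,270)),("awayR",(204,36),(390,138)),("robL",(122,306),(730,243)),("robR",(244,283),(722,116)),("upRobR",(213,186),(632,28)),("upAwayR",(195,75),(462,38)),("upAwayL",(60,84),(450,165))):
    q,e=g(a,b); d=q-cc; x=d[0]*np.cos(yy)+d[1]*np.sin(yy)
    print(n,"x",round(x*1000,1),"z",round(d[2]*1000,1),"err",round(e*1000,1),"ang",round(np.degrees(np.arctan2(x,d[2])),1))
# crude green-mask free check: image-space prediction of dots midpoint on top face at angle 0
for h in(.040,):
    p=C+[0,0,h]; print("pred top",((proj(t,p)-[139.9,129.9])*5).round(1),"side",((proj(s,p)-[129.9,284.9])*4+[350,0]).round(1))
```

```text
[0.55213136 0.30675024 0.11675461] [0.57307851 0.22924711 0.11627828]
C [0.56260494 0.26799867 0.075     ] 15.124253213481529
dotAL x 7.8 z 40.3 err 0.6 ang 11.0
dotAR x 7.8 z 39.7 err 1.5 ang 11.1
dotBL x -11.3 z 38.6 err 0.6 ang -16.3
dotBR x -11.4 z 38.4 err 0.7 ang -16.5
awayL x 66.3 z 3.0 err 0.3 ang 87.4
awayR x 65.3 z 4.8 err 2.3 ang 85.8
robL x -62.9 z -5.7 err 1.2 ang -95.1
robR x -63.9 z -3.5 err 1.3 ang -93.2
upRobR x -32.1 z 51.6 err 3.6 ang -31.9
upAwayR x 27.8 z 53.5 err 6.1 ang 27.5
upAwayL x 31.5 z 56.6 err 0.2 ang 29.1
dotAL x 7.8 z 40.3 err 0.6 ang 11.0
dotAR x 7.8 z 39.7 err 1.5 ang 11.2
dotBL x -11.3 z 38.6 err 0.6 ang -16.3
dotBR x -11.4 z 38.4 err 0.7 ang -16.5
awayL x 66.3 z 3.0 err 0.3 ang 87.4
awayR x 65.3 z 4.8 err 2.3 ang 85.8
robL x -62.9 z -5.7 err 1.2 ang -95.1
robR x -63.9 z -3.5 err 1.3 ang -93.2
upRobR x -32.1 z 51.6 err 3.6 ang -31.9
upAwayR x 27.8 z 53.5 err 6.1 ang 27.5
upAwayL x 31.5 z 56.6 err 0.2 ang 29.1
pred top [144.  145.5] side [546.9 118.3]
```

About 3.3° short of square. Return, go down in the gap and nudge.

Call:
step_arm:
  motion:
    - [[1.28,-4.06,0],0]
    - [[1.28,-4.06,0],0]
    - [[1.28,-4.06,0],0]
    - [[1.28,-4.06,0],0]
    - [[1.28,-4.06,0],0]
    - [[1.28,-4.06,0],0]
    - [[1.28,-4.06,0],0]

```text
time: 8.48
tool_pos: [0.5636, 0.2714, 0.2397]
tool_rot: [3.141, -0.0, 0.262]
contact_force: [-0.2, -1.0, 0.3]
opening: 0.0005
grip_force: 0.0
```

```bash
python3 st.py
```

```text
t 8.475 green frame TCP mm x,y,z(tip above axle): [  1.9   3.  147.7] [ 3.1412e+00 -1.0000e-04  2.6200e-01] [-0.2 -1.   0.3]
```

Call:
step_arm:
  motion:
    - [[0,0.05,0.8],0]
    - [[0,0.05,1.4],0]
    - [[0,0.05,1.72],0]
    - [[0,0.05,1.72],0]
    - [[0.06,0.05,1.72],0]
    - [[0.1,0.05,1.72],0]
    - [[0.14,0.05,1.72],0]
    - [[0.16,0.05,1.72],0]
    - [[0.16,0.05,1.72],0]

```text
time: 9.6
tool_pos: [0.5736, 0.2716, 0.1364]
tool_rot: [3.141, 0.0, 0.263]
contact_force: [-3.6, -3.3, 2.8]
opening: 0.0002
grip_force: 2.3
```

```bash
python3 st.py
```

```text
t 9.6 green frame TCP mm x,y,z(tip above axle): [11.6  0.6 44.4] [3.1411e+00 3.0000e-04 2.6280e-01] [-3.6 -3.3  2.8]
```

Call:
step_arm:
  motion:
    - [[-0.1,0,0],0]
    - [[-0.1,0,-0.4],0]
    - [[-0.1,0,-1.0],0]
    - [[-0.1,0,-1.7],0]
    - [[-1.4,2.4,-1.7],0]
    - [[-1.4,2.4,-1.7],0]
    - [[-1.4,5,-1.7],0]
    - [[-1.4,5,-1.7],0]
    - [[-1.4,5,-1.7],0]
    - [[-1.4,5,-1.7],0]

```text
time: 10.85
tool_pos: [0.5711, -0.0435, 0.2382]
tool_rot: [3.14, -0.001, 0.257]
contact_force: [-0.6, 0.4, -0.2]
opening: 0.0007
grip_force: 0.0
```

Run:
```python
from st import *
st(); pic("d4",{"top":(130,210,140,210,5),"side":(285,395,130,245,4)})
```

```text
t 10.85 green frame TCP mm x,y,z(tip above axle): [ -72.9 -303.   146.2] [ 3.1405e+00 -1.4000e-03  2.5750e-01] [-0.6  0.4 -0.2]
```

View pics/d4.png

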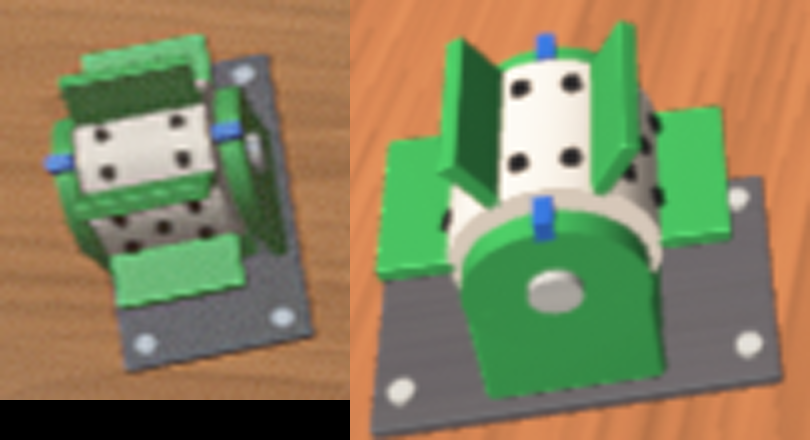

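The dots' midline at about x=544.5 lines up with the pointer line, which runs from (543,200) to (546,38). One numerical check with dot centroids, and one to see whether red and yellow are unchanged.

Run:
```python
from st import *
from scipy.ndimage import center_of_mass
T=lambda u,v:(u/5+139.9,v/5+129.9); S=lambda u,v:((u-350)/4+129.9,v/4+284.9)
def cen(c,uv,w=2):
    g=cv2.cvtColor(c["pixels"],cv2.COLOR_RGB2GRAY).astype(float); u,v=np.round(uv).astype(int)
    p=g[v-w:v+w+1,u-w:u+w+1]; p=np.clip(np.percentile(p,85)-15-p,0,None); y,x=center_of_mass(p); return u-w+x,v-w+y
for n,al,ar,bl,br in(("d3",((102,138),(524,160)),((178,125),(525,86)),((108,177),(577,157)),((184,163),(577,83))),
                   ("d4",((102,135),(517,162)),((177,121),(520,88)),((108,173),(571,156)),((183,158),(572,83)))):
    t=np.load(f"top_{n}.npz"); s=np.load(f"side_{n}.npz"); P=[]
    for a,b in(al,ar,bl,br):
        q,e=two(t,cen(t,T(*a)),s,cen(s,S(*b),3)); d=q-C; P.append((d[0]*np.cos(Y)+d[1]*np.sin(Y),d[2]))
    P=np.array(P)*1000; m=P.mean(0); d=P[:2].mean(0)-P[2:].mean(0)
    print(n,P.round(1).tolist(),"mid ang",np.degrees(np.arctan2(*m)).round(1),"tilt",np.degrees(-np.arctan2(d[1],d[0])).round(1))
a=np.load("top0.npz")["pixels"].astype(int);b=np.load("top_d4.npz")["pixels"].astype(int)
c=np.load("side0.npz")["pixels"].astype(int);d=np.load("side_d4.npz")["pixels"].astype(int)
for n,x,y,r in(("red side",c,d,(190,265,165,245)),("yel side",c,d,(140,200,225,290)),("green side",c,d,(285,390,130,240)),("red top",a,b,(130,200,255,303)),("yel top",a,b,(165,232,350,405))):
    z=np.abs(x-y)[r[0]:r[1],r[2]:r[3]].max(2); print(n,z.mean().round(2),(z>40).mean().round(4))
```

```text
d3 [[8.3, 41.1], [8.3, 41.1], [-11.1, 39.7], [-11.2, 39.4]] mid ang -2.0 tilt -4.6
d4 [[10.5, 40.8], [10.4, 40.8], [-8.9, 39.8], [-9.1, 40.1]] mid ang 1.0 tilt -2.4
red side 1.84 0.0
yel side 1.92 0.0
green side 13.63 0.1119
red top 59.97 0.856
yel top 3.83 0.0019
```

```bash
python3 -c "
from cell import robot
print(robot.hand_in())"
```

```text
the job is handed in; nothing more can be done
None
```

The green counter now shows four dots on top, lined up with the blue pointers to within about 1–2° by camera; the red and yellow wheels look unmoved in the side view, and the job is handed in.

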